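# Lay the gift carton in its presentation case and shut the lid

## Task

The slim gift carton stands upright at one end of its long open presentation case. Using only closed fingertips, without gripping or lifting anything, tip it over lengthwise so that it lies flat in the case, slide it along to the far end so that the padded block under the lid has room behind it, then swing the lid over and press it fully shut. Leave the ballotin, ribbon spool and tin beside the case where they are.

Things in the scene. Friction and masses are not known exactly. Their poses are not given: they have to be found in the camera images.
- case: Long narrow wooden case, fixed, open on top, 82 (x) x 266 (y) x 68 mm (z, without lid). Origin: centre of its underside, on the counter. y axis: along its length; the carton stands at the foot end (-y) and must lie at the head end (+y). Walls 8 mm: inside 66 mm wide (x -33 to 33) and 250 mm long (y -125 to 125). Inner floor 8 mm, wall tops 68 mm above the counter
- lid_hinge (a point): Middle of the lid's hinge line, which runs along the top of the case's back wall: x = +41 mm, z = 68 mm of the case, parallel to its y axis
- slim_carton: Slim gift carton, 56 x 56 x 160 mm, 0.13 to 0.25 kg, standing at the start on the case floor, 1 to 10 mm from the foot wall. Origin: centre of the end it stands on; z axis along its length: up while it stands, towards the head end once it lies. Lying flat, its origin is 36 mm and its upper side 64 mm above the counter, some 15 to 30 mm short of the head wall if tipped slowly
- home (a point): Where the carton's origin is when it lies flat and fully home against the head wall: y = -35 mm and 36 mm above the counter in the case frame (axes as the case)
- lid (a joint): Angle of the lid, rad: 0 = shut flat on the case, grows as it opens; 2.35 to 2.6 at the start (laid back past the back wall, away from the robot). Wooden board 82 x 266 x 9 mm; shut, its underside is at 68 mm and its top at 77 mm above the counter. Stiff hinge: it stays wherever it is left and takes about 0.5 to 2 N at its free edge to move
- lid_edge (a point): Middle of the lid's free long edge, half-way through its thickness, 82 mm from the hinge line
- keeper (a point): Middle of the outer face of the padded block under the lid, 44 (x) x 68 (y) mm, 24 mm deep. Lid shut, it hangs in the foot end of the case from y = -113 to -45 mm, down to 44 mm above the counter, so the lid shuts only if the carton is within 10 mm of the head wall. Lid open, it stands out towards the robot above the foot end of the back wall
- ballotin: Bystander: small praline box with a ribbon bow, 52 x 65 x 72 mm, loose, in front of the case. Origin: centre of its underside
- ribbon: Bystander: ribbon spool lying flat, 57 mm across, 20 mm high, loose, in front of the case. Origin: centre of its underside
- tin: Bystander: round sweet tin, 69 mm across, 42 mm high, loose, beyond the head end of the case. Origin: centre of its underside
There are look-alikes about, which are no part of the job. Of the things that look like the slim_carton, the middle-sized one is meant.

How it is judged:
On the way:
1. the carton has been tipped over and lies flat on the floor of the case, the lid still open (angle between slim_carton's own z axis and vertical between 1.5 and 1.64 rad and z of slim_carton in the frame of case below 0.041 m and value of joint lid above 1 rad), for 0.2 s.
At the end, for the whole second after the job is handed in: The lid is shut (within 0.04 rad) and the carton lies flat on the floor of the case (within about 4 degrees, origin less than 41 mm above the counter), within 12 mm of the head wall and at rest (value of joint lid below 0.04 rad and angle between slim_carton's own z axis and vertical between 1.5 and 1.64 rad and z of slim_carton in the frame of case below 0.041 m and y of slim_carton in the frame of case between -0.047 and -0.03 m and linear speed of slim_carton below 0.02 m/s); the robot touches nothing.
It fails at once if the standing carton is lifted off the floor of the case (its foot more than 10 mm above it while upright) (angle between slim_carton's own z axis and vertical below 0.15 rad and z of slim_carton in the frame of case above 0.018 m).
It fails at once if the carton is lifted or carried (its foot end rises more than 12 mm above where it is when the carton lies flat) (z of slim_carton in the frame of case above 0.048 m).
It fails at once if the ballotin is shifted by more than 20 mm or tipped (distance of ballotin from where it was at the start of the episode above 0.02 m or angle between ballotin's own z axis and vertical above 0.4 rad).
It fails at once if the ribbon spool is shifted by more than 20 mm or tipped (distance of ribbon from where it was at the start of the episode above 0.02 m or angle between ribbon's own z axis and vertical above 0.4 rad).
It fails at once if the tin is shifted by more than 20 mm or tipped (distance of tin from where it was at the start of the episode above 0.02 m or angle between tin's own z axis and vertical above 0.4 rad).
It also fails if it takes over 58 s, if anything falls off the work surface, if the arm or the gripper's body presses on something with over 40 N, if the wrist force passes 120 N, or if a joint passes its speed limit or range.

## Robot

A 7-joint arm with a two-finger parallel gripper is mounted at the origin on a cart in front of the work surface, level with it; the furniture and walls round the work are solid. World frame = base frame: x ahead of the robot, y to its left, z up, the work surface at z = 0. Lengths are in m, angles in rad, forces in N, time in s.
With the tool pointing down it reaches from about 0.425 to 0.825 m from the base axis. Payload 3.6 kg.
Tool frame: the origin (TCP) lies at the very end of the fingers, on their centre line; the grasp point (between the pads) lies 19 mm behind it; z points along the fingers, y is the line along which they close (so a half turn about z gives the same grasp; the last joint's range is limited). The gripper opens to 93 mm and grips with 3 to 60 N. Pads are 15 mm wide; open, the fingers measure 128 mm over their backs; the gripper's body (75 mm by 188 mm) begins 65 mm behind the grasp point.
Start: joints at [-1.212, 0.615, -0.013, 1.423, 0.008, 1.103, -0.04], TCP at [0.245, 0.602, 0.219] pointing down, gripper open.
Joint ranges: [-3.12, 3.12], [-0.3, 2.06], [-1.34, 1.32], [0.26, 2.42], [-1.36, 4.5], [0.01, 1.98], [-2.84, 2.84]. Speed limits (rad/s): [2.79, 2.79, 3.14, 3.14, 3.14, 3.14, 3.14].

## Interface

Orientations are given as a unit quaternion [w, x, y, z].
In Python, from cell import r gives the robot as it stands. The module is installed in compiled form; this text tells all that it offers.
- The arm moves only by the tool move_arm, never from a script. Its argument "series" is text: rows parted by semicolons, each of 7 numbers parted by spaces: the closure, from -1 (fully open) to 1 (shut), then the shift along the world's x, y, z in cm, then the turn, a rotation vector about the world's x, y, z in degrees. A call has 1 to 12 rows; each row is the pose to reach, as a shift and turn from the pose commanded when the call began; what a row does not reach only later rows make up. A row lasts 1/8 s, in which the tool goes at most 62.5 mm and 10.7 degrees, less where a joint would pass 70% of its speed; a pose out of reach is approached as far as the arm can. A call with a gripper value outside its range is refused whole. The fingers move at their own pace and stop on an object; "squeeze" is the grip in N (left out, the last holds). Time passes only in rows, so rows that repeat a pose let the fingers close. It gives the time, the measured TCP pose, the force, the opening and the grip force at its end, in the units of the state.
- r.observe(): the state, without advancing time (a new reading comes with each control period).
- r.camera(name): name is "scene" or "top" or "wrist"; returns (picture, depth): 420x560x3 uint8, blue, green, red; 420x560 float32, m along the optical axis (not along the pixel's ray), 0 where there is no reading.
- r.camera_params(name): a dict with "mtx" (3x3 intrinsics, pixels), "extrinsics" (4x4, takes a point from world to camera coordinates); the wrist camera has in their place "tool_from_camera" (4x4, takes a point from camera to tool coordinates, whose origin is the TCP and whose axes are the flange's). Camera axes: x right, y down, z forward; pixel columns grow to the right and rows downward; lengths in m; the calibration is good to about 2 mm. A picture is of the moment at which its call begins: read the wrist's pose just before it. camera_params takes no time and is no camera call.
- r.hand_in(): hands the job in; it is judged then, once.
The state is a dict: "time": time; "joint_pos": joint angles; "qvel": joint speeds; "effort": joint torques, N m; "ee_pos": TCP position; "ee_rot": TCP orientation; "contact_force": force on the tool from outside, world axes, zero at the start; "wrist_torque": the same for the moment, N m; "grip_width": finger opening in m; "grip_force": force on a finger pad.
Only numpy, scipy, OpenCV 4.12 (cv2) and the standard library are available. Lean on these libraries where they do the work, as an engineer would, in place of code of your own. Each camera call takes 0.05 s, during which the arm holds its last target. There are 200 camera calls.

## Working session

There is one attempt and no reset: what is moved stays moved. The work goes in short steps, Python scripts to look and compute and a tool call to move; the robot and the scene stay as the last step left them, time stands still between calls to the robot, and variables do not carry over. Pictures are saved under pics/ and viewed, at most 10 in all, crops included, and the job is handed in when it is done.

Besides the shell and the picture viewer there is one more tool, called after "Emit:" by a JSON object that holds its "fn" and its "kwargs". move_arm: Moves the arm, as the interface text tells. Its arguments: {"type":"object","properties":{"series":{"type":"string"},"squeeze":{"type":"number"}},"required":["series"]}

```bash
mkdir -p pics; python3 - <<'E'
from cell import r
import cv2,numpy as np
for n in("scene","top"):
    p,d=r.camera(n); cv2.imwrite(f"pics/{n}0.png",p); np.save(f"pics/{n}0.npy",d)
    c=r.camera_params(n); np.savez(f"pics/{n}c.npz",**c); print(c)
print(r.observe())
E
```

```text
{'mtx': array([[505.29592826,   0.        , 285.90608973],
       [  0.        , 505.29592826, 212.95450617],
       [  0.        ,   0.        ,   1.        ]]), 'extrinsics': array([[ 0.22056843,  0.97522304, -0.01701713, -0.13353217],
       [ 0.54994017, -0.13875258, -0.82359792, -0.23081866],
       [-0.80555284,  0.1723013 , -0.56691876,  1.46633621],
       [ 0.        ,  0.        ,  0.        ,  1.        ]])}
{'mtx': array([[421.77767088,   0.        , 276.79249698],
       [  0.        , 421.77767088, 204.85728518],
       [  0.        ,   0.        ,   1.        ]]), 'extrinsics': array([[ 0.00950269, -0.99959143,  0.02695698,  0.0052069 ],
       [-0.98220925, -0.01438688, -0.18723781,  0.50707426],
       [ 0.18754914, -0.02469813, -0.98194466,  0.83867927],
       [ 0.        ,  0.        ,  0.        ,  1.        ]])}
{'time': 0.1, 'joint_pos': array([-1.21150664,  0.61581964, -0.01261248,  1.42472691,  0.0081136 ,
        1.10337805, -0.04039421]), 'qvel': array([-2.55323732e-03, -2.03092532e-03, -4.93858020e-05, -4.81727850e-03,
       -8.14247326e-04,  1.82370226e-03, -2.63973829e-03]), 'effort': array([ 1.01684393e-03, -4.60042906e+01,  2.10057339e-01, -1.66243476e+01,
       -6.11992786e-02,  1.70172402e-02,  9.36172364e-05]), 'ee_pos': array([0.24431949, 0.60157754, 0.21760277]), 'ee_rot': array([-1.98054517e-04,  1.91664397e-01,  9.81459861e-01, -1.12343289e-03]), 'contact_force': array([ 0.29594254,  0.43504757, -0.83985117]), 'wrist_torque': array([ 0.00733499, -0.02664823, -0.01495522]), 'grip_force': 0.0, 'grip_width': 0.09282139164492026}
```

View pics/scene0.png

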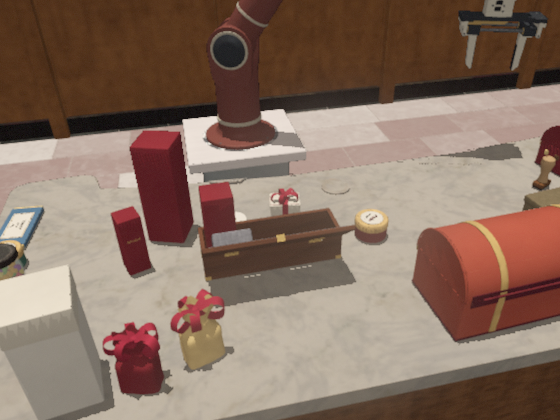

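View pics/top0.png

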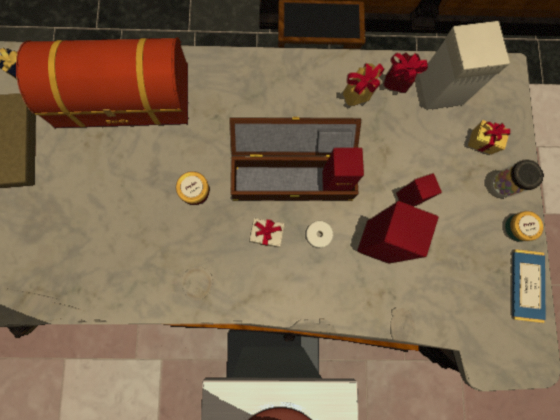

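The scene view shows the carton standing in the case at about (218,215), with the larger (165,188) and smaller (132,240) look-alikes outside it. In the top view the case spans columns 231-360 and rows 155-200. The carton top is at (344,166), the lid is behind it in rows 118-155, and the tin, ballotin and spool are at (192,188), (267,232) and (319,235).

```bash
cat > h.py <<'E'
import numpy as np,cv2
def pts(d,c):
    K=c["mtx"];E=c["extrinsics"];v,u=np.mgrid[:d.shape[0],:d.shape[1]]
    P=np.stack([(u-K[0,2])/K[0,0]*d,(v-K[1,2])/K[1,1]*d,d],-1)
    return (P-E[:3,3])@E[:3,:3]
def pix(c,p):
    q=c["extrinsics"][:3,:3]@p+c["extrinsics"][:3,3];q=c["mtx"]@q;return q[:2]/q[2]
def rect(P,m):
    q=(P[m][:,:2]*1000).astype(np.float32);return cv2.minAreaRect(q),len(q)
E
python3 - <<'E'
from h import *
d=np.load("pics/top0.npy");c=np.load("pics/topc.npz");P=pts(d,c);im=cv2.imread("pics/top0.png").astype(int)
z=P[...,2];v,u=np.mgrid[:420,:560]
print("counter z",np.median(z[250:300,200:350]))
box=lambda a,b,e,f:(u>a)&(u<b)&(v>e)&(v<f)&(d>0)
red=(im[...,2]>90)&(im[...,1]<50)
m=box(225,366,145,205)
print("walltop",rect(P,m&(abs(z-.068)<.006)&~red))
print("carton top",rect(P,m&(z>.155)),np.median(z[m&(z>.155)]))
for n,b,h in(("tin",box(172,212,168,208),.03),("ball",box(248,288,215,250),.05),("rib",box(303,337,218,250),.01),("bigred",box(355,440,200,265),.02),("smallred",box(397,442,172,208),.02)):
    k=b&(z>h);print(n,rect(P,k),z[k].max())
# lid
k=box(228,364,114,160)&(z>.05)&~red
for a in range(118,160,3): print(a,P[a,260].round(3),P[a,337].round(3))
for q in [(231,119),(361,120),(232,200),(357,199)]: print(q,P[q[1],q[0]].round(3))
for x in (.40,.42):pass
# front wall & floor profile
for a in range(158,206,3): print(a,P[a,280].round(3))
E
```

```text
counter z -0.002352669890908612
walltop (((571.8311767578125, -22.888137817382812), (92.4783935546875, 265.1075439453125), 0.2601436674594879), 1363)
carton top (((568.8759155273438, -116.89058685302734), (56.64143371582031, 56.2465934753418), 1.6943429708480835), 944) 0.1681123837436675
tin (((545.70458984375, 192.803466796875), (67.25153350830078, 65.84456634521484), 46.22311019897461), 822) 0.04709658726959272
ball (((450.2445983886719, 32.284461975097656), (64.52555847167969, 51.81666946411133), 80.02002716064453), 746) 0.07585218261862929
rib (((451.25787353515625, -80.81672668457031), (55.9540901184082, 54.56432342529297), 89.32423400878906), 518) 0.02597300713827817
bigred (((471.2398681640625, -228.844482421875), (85.82005310058594, 160.747802734375), 61.7169189453125), 3545) 0.22362726350008452
smallred (((515.0963745117188, -244.13821411132812), (49.08646011352539, 133.405029296875), 29.536848068237305), 960) 0.22266329073527644
118 [0.669 0.048 0.123] [ 0.672 -0.106  0.122]
121 [0.665 0.048 0.116] [ 0.666 -0.106  0.121]
124 [0.658 0.048 0.119] [ 0.661 -0.107  0.118]
127 [0
[... 333 characters left out ...]
 0.048 0.082] [ 0.594 -0.097  0.168]
151 [0.616 0.048 0.073] [ 0.588 -0.097  0.168]
154 [0.611 0.048 0.07 ] [ 0.582 -0.097  0.169]
157 [0.605 0.048 0.066] [ 0.576 -0.097  0.169]
(231, 119) [0.665 0.106 0.123]
(361, 120) [ 0.721 -0.184 -0.004]
(232, 200) [ 0.526  0.11  -0.002]
(357, 199) [ 0.532 -0.169 -0.001]
158 [0.604 0.006 0.066]
161 [0.602 0.005 0.052]
164 [0.601 0.005 0.03 ]
167 [0.601 0.004 0.009]
170 [0.594 0.004 0.008]
173 [0.588 0.004 0.006]
176 [0.581 0.004 0.006]
179 [0.573 0.004 0.01 ]
182 [0.566 0.004 0.009]
185 [0.559 0.004 0.009]
188 [0.553 0.004 0.007]
191 [0.533 0.005 0.066]
194 [0.526 0.005 0.067]
197 [0.527 0.004 0.035]
200 [ 0.528  0.003 -0.006]
203 [ 0.521  0.003 -0.004]
```

```bash
python3 - <<'E'
from h import *
d=np.load("pics/top0.npy");c=np.load("pics/topc.npz");P=pts(d,c);im=cv2.imread("pics/top0.png").astype(int)
z=P[...,2];red=(im[...,2]>90)&(im[...,1]<50)
for n,u,v in(("small",428,186),("big",412,228),("pouch",365,77),("pouch2",405,70),("white",475,45),("chest",110,70),("chestfront",110,110)):print(n,P[v,u].round(3))
q=P[165:215,390:445].reshape(-1,3);k=(q[:,0]>.5)&(q[:,2]>.03)&(q[:,2]<.2)
print("small",q[k].min(0),q[k].max(0))
q=P[195:268,355:440].reshape(-1,3);k=(q[:,2]>.215)
print("bigtop",q[k].min(0),q[k].max(0))
q=P[40:110,340:390].reshape(-1,3);k=(q[:,2]>.03);print("pouch",q[k].min(0),q[k].max(0))
E
```

```text
small [ 0.535 -0.283  0.122]
big [ 0.438 -0.213  0.217]
pouch [ 0.776 -0.172  0.096]
pouch2 [ 0.803 -0.263  0.082]
white [ 0.798 -0.363  0.191]
chest [0.749 0.341 0.154]
chestfront [0.696 0.361 0.084]
small [ 0.50931411 -0.30743472  0.03190598] [ 0.56209529 -0.25430874  0.12762607]
bigtop [ 0.34070998 -0.25769665  0.21500946] [0.48442377 0.0332138  0.91833975]
pouch [ 0.34070998 -0.24191303  0.0302027 ] [0.82731431 0.0332138  0.91833975]
```

Emit:
{"fn": "move_arm", "kwargs": {"series": "1 6 -5 3 0 0 8; 1 12 -10 3 0 0 16; 1 18 -15 3 0 0 22; 1 22 -20 3 0 0 22; 1 25 -25 3 0 0 22; 1 28 -31 3 0 0 22; 1 31 -37 3 0 0 22; 1 32 -43 3 0 0 22; 1 32 -49 3 0 0 22; 1 32 -55 3 0 0 22; 1 32 -60 3 0 0 22; 1 32 -60 3 0 0 22"}}

```text
time: 1.6
ee_pos: [0.564, -0.0028, 0.2482]
ee_rot: [-0.001, 0.004, 1.0, -0.001]
contact_force: [0.4, -0.1, 0.3]
grip_width: -0.0
grip_force: 0.0
```

Emit:
{"fn": "move_arm", "kwargs": {"series": "1 0.4 -6 0 0 0 0; 1 0.4 -12 0 0 0 0; 1 0.4 -18 0 0 0 0; 1 0.4 -18.7 -5 0 0 0; 1 0.4 -18.7 -10.3 0 0 0; 1 0.4 -18.7 -10.3 0 0 0; 1 0.4 -17.7 -10.3 0 0 0; 1 0.4 -17.3 -10.3 0 0 0"}}

```text
time: 2.6
ee_pos: [0.5705, -0.1693, 0.1482]
ee_rot: [0.002, -0.0, 1.0, -0.0]
contact_force: [0.1, -0.1, 0.6]
grip_width: 0.0006
grip_force: 0.0
```

Emit:
{"fn": "move_arm", "kwargs": {"series": "1 0 0.5 0 0 0 0; 1 0 1 0 0 0 0; 1 0 1.4 0 0 0 0; 1 0 1.8 0 0 0 0; 1 0 2.2 0 0 0 0; 1 0 2.6 0 0 0 0; 1 0 3 0 0 0 0; 1 0 3.4 0 0 0 0; 1 0 3.8 0 0 0 0; 1 0 4.2 0 0 0 0"}}

```text
time: 3.85
ee_pos: [0.5686, -0.1285, 0.1456]
ee_rot: [-0.0, 0.001, 1.0, -0.0]
contact_force: [-0.5, -0.3, 1.2]
grip_width: 0.0004
grip_force: 0.1
```

```bash
python3 - <<'E'
from cell import r
import cv2
p,d=r.camera("scene"); cv2.imwrite("pics/s1.png",cv2.resize(p[150:300,150:380],None,fx=3,fy=3))
E
```

```text
(no output)
```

View pics/s1.png

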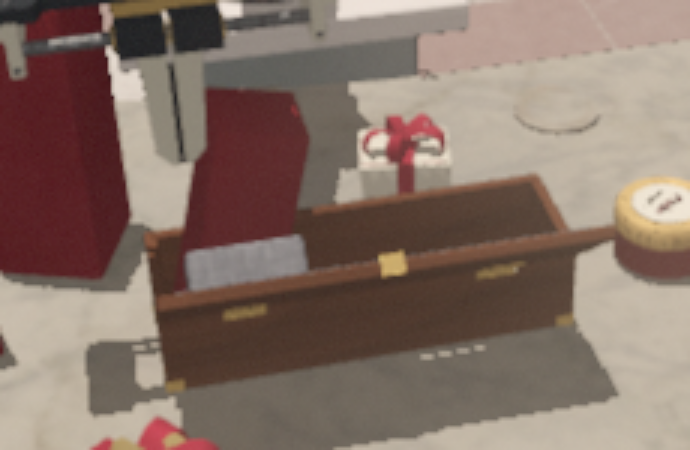

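The carton (crop 190-310, 90-290) is tipping about its front foot edge, roughly 10° so far, without visible sliding. I'll keep pushing slowly.

Emit:
{"fn": "move_arm", "kwargs": {"series": "1 0 0.4 0 0 0 0; 1 0 0.8 0 0 0 0; 1 0 1.1 0 0 0 0; 1 0 1.4 0 0 0 0; 1 0 1.7 0 0 0 0; 1 0 2.0 0 0 0 0; 1 0 2.3 0 0 0 0; 1 0 2.6 0 0 0 0; 1 0 2.6 0 0 0 0;1 0 2.6 0 0 0 0"}}

```text
time: 5.15
ee_pos: [0.5686, -0.1029, 0.1457]
ee_rot: [-0.0, 0.001, 1.0, -0.0]
contact_force: [-0.3, 0.3, -0.3]
grip_width: 0.0008
grip_force: 0.0
```

```bash
python3 - <<'E'
from cell import r
import cv2
p,d=r.camera("scene"); cv2.imwrite("pics/s2.png",cv2.resize(p[150:300,150:380],None,fx=3,fy=3))
E
```

```text
(no output)
```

View pics/s2.png

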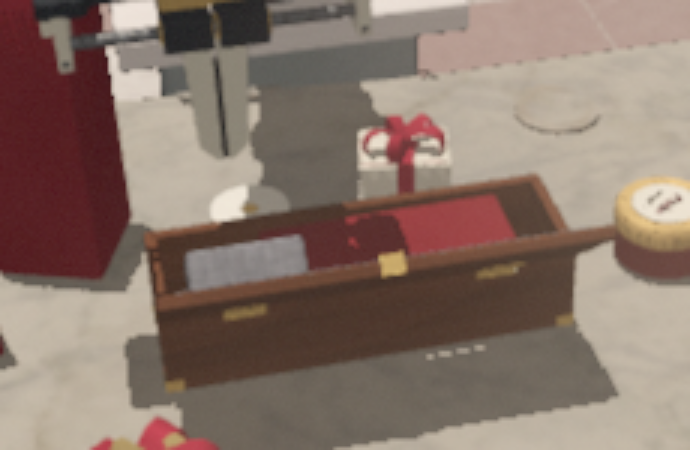

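The carton lies flat in the case, its head end near (515,235) in the crop and short of the head wall. Next I measure its exact y.

```bash
python3 - <<'E'
from cell import r
from h import *
p,d=r.camera("top");c=r.camera_params("top");P=pts(d,c);im=p.astype(int);z=P[...,2]
red=(im[...,2]>60)&(im[...,1]*2.5<im[...,2])&(abs(z-.064)<.01)&(P[...,0]>.52)&(P[...,0]<.62)&(abs(P[...,1]+.02)<.14)
q=P[red];print(len(q),np.percentile(q,[1,50,99],axis=0).round(4))
for x in(.55,.57,.585):
    s=q[abs(q[:,0]-x)<.004];print(x,s[:,1].min() if len(s) else 0,s[:,1].max() if len(s) else 0,np.median(s[:,2]))
E
```

```text
1874 [[ 0.5349 -0.082   0.058 ]
 [ 0.5627  0.0013  0.0644]
 [ 0.5912  0.0727  0.0679]]
0.55 -0.08262820353272829 0.07219716548250571 0.06437057514543729
0.57 -0.08275389704184619 0.07464647430225604 0.06460270498089046
0.585 -0.08266509658983028 0.07514432054066157 0.0643971361979124
```

Emit:
{"fn": "move_arm", "kwargs": {"series": "1 -0.2 -1.9 0 0 0 0; 1 -0.2 -1.9 -4 0 0 0; 1 -0.2 -1.9 -8 0 0 0; 1 -0.2 -1.9 -10.8 0 0 0; 1 -0.2 -1.9 -10.8 0 0 0; 1 -0.2 -1.2 -10.8 0 0 0; 1 -0.2 -0.5 -10.8 0 0 0; 1 -0.2 0.2 -10.8 0 0 0; 1 -0.2 0.9 -10.8 0 0 0; 1 -0.2 1.5 -10.8 0 0 0; 1 -0.2 2 -10.8 0 0 0; 1 -0.2 2.3 -10.8 0 0 0"}}

```text
time: 6.75
ee_pos: [0.5667, -0.0798, 0.0377]
ee_rot: [0.0, 0.001, 1.0, -0.0]
contact_force: [0.3, -3.2, 3.0]
grip_width: 0.0004
grip_force: 1.5
```

Emit:
{"fn": "move_arm", "kwargs": {"series": "1 0 0.2 0 0 0 0; 1 0 0.4 0 0 0 0; 1 0 0.4 0 0 0 0"}}

```text
time: 7.12
ee_pos: [0.5667, -0.0757, 0.0377]
ee_rot: [0.0, 0.001, 1.0, 0.0]
contact_force: [-0.5, -2.3, 2.1]
grip_width: 0.0008
grip_force: 1.3
```

```bash
cat > m.py <<'E'
from cell import r
from h import *
p,d=r.camera("top");c=r.camera_params("top");P=pts(d,c);im=p.astype(int);z=P[...,2]
red=(im[...,2]>60)&(im[...,1]*2.5<im[...,2])&(abs(z-.064)<.01)&(P[...,0]>.52)&(P[...,0]<.62)&(abs(P[...,1]+.02)<.14)
q=P[red]
for x in(.55,.57,.585):
    s=q[abs(q[:,0]-x)<.004];print(x,s[:,1].min() if len(s) else 0,s[:,1].max() if len(s) else 0,np.median(s[:,2]))
E
python3 m.py
```

```text
0.55 -0.05100574881308553 0.09922835982269904 0.06450269686545956
0.57 -0.048801733041085635 0.09970573880293647 0.06441745787758099
0.585 -0.05112428694650528 0.10035629095708565 0.06446558786025387
```

Emit:
{"fn": "move_arm", "kwargs": {"series": "1 0 0.15 0 0 0 0; 1 0 0.3 0 0 0 0; 1 0 0.3 0 0 0 0"}}

```text
time: 7.55
ee_pos: [0.5666, -0.0751, 0.0377]
ee_rot: [0.0, 0.002, 1.0, -0.001]
contact_force: [0.4, -5.3, 3.0]
grip_width: 0.0003
grip_force: 3.0
```

Emit:
{"fn": "move_arm", "kwargs": {"series": "1 0 -1.5 0 0 0 0; 1 0 -1.5 5 0 0 0; 1 0 -1.5 10 0 0 0; 1 0 0 15 0 0 0; 1 5 4 16 0 0 0; 1 10 5 16 0 0 0; 1 13.3 5 16 0 0 0; 1 13.3 5 16 0 0 0; 1 13.3 5 11 0 0 0; 1 13.3 5 6 0 0 0; 1 13.3 5 6 0 0 0"}}

```text
time: 8.93
ee_pos: [0.6945, -0.0225, 0.0929]
ee_rot: [-0.006, 0.001, 1.0, 0.001]
contact_force: [0.1, 0.1, 0.7]
grip_width: 0.0002
grip_force: 0.0
```

```bash
python3 - <<'E'
from cell import r
import cv2
p,d=r.camera("scene"); cv2.imwrite("pics/s3.png",cv2.resize(p[130:300,150:400],None,fx=3,fy=3))
E
```

```text
(no output)
```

View pics/s3.png

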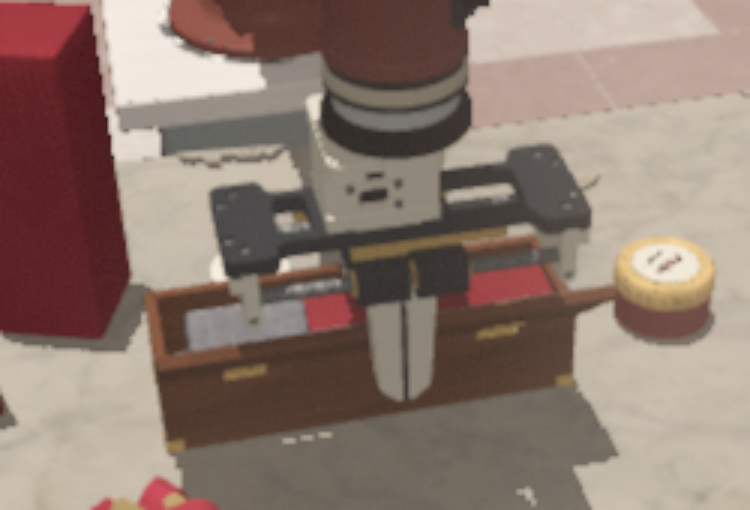

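The closed fingertips at (403,395) are behind the lid's free edge, and the carton is at the head end. Now I swing the lid up.

Emit:
{"fn": "move_arm", "kwargs": {"series": "1 -1 0 0 0 0 0; 1 -2 0 0 0 0 0; 1 -3 0 0.3 0 0 0; 1 -4 0 0.8 0 0 0; 1 -5 0 1.3 0 0 0; 1 -6 0 2 0 0 0; 1 -6.7 0 2.5 0 0 0; 1 -6.7 0 2.5 0 0 0"}}

```text
time: 9.98
ee_pos: [0.6308, -0.0228, 0.1224]
ee_rot: [-0.001, 0.001, 1.0, 0.0]
contact_force: [-1.2, -0.0, -0.2]
grip_width: 0.0004
grip_force: 0.0
```

Emit:
{"fn": "move_arm", "kwargs": {"series": "1 -1.2 0 0.9 0 0 0; 1 -2.5 0 0.9 0 0 0; 1 -3.4 0 0.6 0 0 0; 1 -4.2 0 0.2 0 0 0; 1 -5 0 -0.3 0 0 0; 1 -5.7 0 -0.9 0 0 0; 1 -6.4 0 -1.6 0 0 0; 1 -6.9 0 -2.3 0 0 0; 1 -7.3 0 -2.9 0 0 0; 1 -7.6 0 -3.4 0 0 0; 1 -7.6 0 -3.4 0 0 0"}}

```text
time: 11.35
ee_pos: [0.5557, -0.0227, 0.088]
ee_rot: [-0.001, 0.001, 1.0, 0.0]
contact_force: [0.5, 0.6, 0.8]
grip_width: 0.0004
grip_force: 0.0
```

```bash
python3 - <<'E'
from cell import r
import cv2
p,d=r.camera("scene"); cv2.imwrite("pics/s4.png",cv2.resize(p[130:300,150:400],None,fx=3,fy=3))
E
```

```text
(no output)
```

View pics/s4.png

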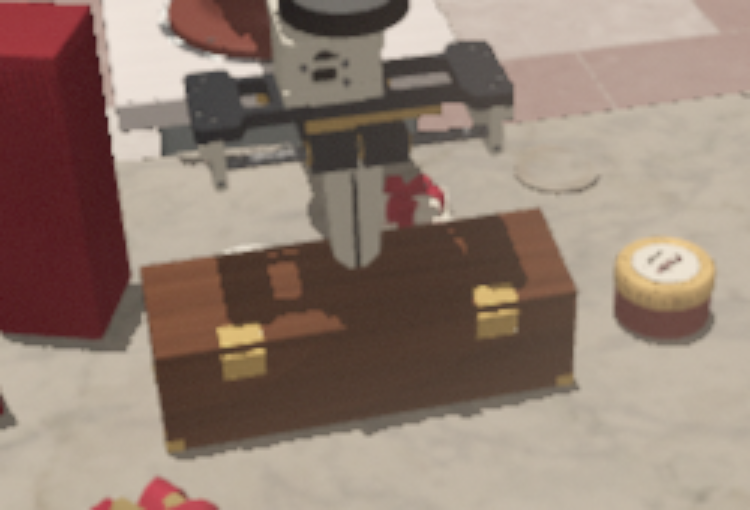

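The lid is nearly shut, with the fingertips at (357,265) just above it near the free edge. I press it down.

Emit:
{"fn": "move_arm", "kwargs": {"series": "1 -1.3 0 0 0 0 0; 1 -1.3 0 -0.5 0 0 0; 1 -1.3 0 -0.9 0 0 0; 1 -1.3 0 -1.2 0 0 0; 1 -1.3 0 -1.4 0 0 0; 1 -1.3 0 -1.4 0 0 0"}}

```text
time: 12.15
ee_pos: [0.5434, -0.0228, 0.0771]
ee_rot: [-0.0, 0.001, 1.0, -0.0]
contact_force: [-6.7, -0.1, 18.2]
grip_width: 0.0002
grip_force: 9.3
```

Emit:
{"fn": "move_arm", "kwargs": {"series": "1 -1.3 0 0 0 0 0; 1 -1.3 0 5 0 0 0; 1 -1.3 0 10 0 0 0; 1 -1.3 8 16 0 0 0; 1 -1.3 14 16 0 0 0; 1 -1.3 20 16 0 0 0; 1 -1.3 26 16 0 0 0; 1 -1.3 26 16 0 0 0; 1 -1.3 26 16 0 0 0"}}

```text
time: 13.28
ee_pos: [0.5298, 0.2399, 0.2341]
ee_rot: [-0.0, -0.002, 1.0, 0.0]
contact_force: [0.3, -1.2, 0.7]
grip_width: 0.0004
grip_force: 0.0
```

```bash
python3 - <<'E'
from cell import r
from h import *
p,d=r.camera("top");c=r.camera_params("top");P=pts(d,c)
m=(abs(P[...,0]-.567)<.036)&(abs(P[...,1]+.023)<.1)&(P[...,2]>.04)&(P[...,2]<.12)
q=P[m];A=np.c_[q[:,:2]-[.608,-.023],np.ones(len(q))];print(len(q),np.linalg.lstsq(A,q[:,2],rcond=None)[0])
P0=pts(np.load("pics/top0.npy"),c)
for u,v in((192,188),(267,232),(319,240),(255,228)):print(P[v,u].round(3),P0[v,u].round(3))
E
```

```text
3264 [ 0.00175242 -0.00058553  0.07748195]
[0.542 0.192 0.041] [0.542 0.191 0.043]
[0.447 0.031 0.063] [0.447 0.031 0.065]
[ 0.437 -0.081  0.018] [ 0.437 -0.08   0.02 ]
[0.457 0.056 0.054] [0.457 0.056 0.051]
```

The lid measures flat, with a slope of 0.002 rad and its top at 77 mm. The bystanders have not moved.

```bash
python3 -c "
from cell import r
print(r.hand_in())"
```

```text
the job is handed in; nothing more can be done
None
```

The job is handed in: the carton lies flat against the head wall, the lid measured shut (about 0.002 rad), and the ballotin, ribbon spool and tin are where they were; the hand-in returned no verdict.

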